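# Sort pipe-clamp halves by length and lock the stock tray

## Robot

A 6-joint arm with a two-finger parallel gripper is mounted at the origin on the work surface. World frame = base frame: x ahead of the robot, y to its left, z up, the work surface at z = 0. Lengths are in mm, angles in degrees, forces in N, time in s.
With the tool pointing down it reaches from about 350 to 850 mm from the base axis. Payload 8.1 kg.
Tool frame: the origin (TCP) lies at the very end of the fingers, on their centre line; the grasp point (between the pads) lies 19 mm behind it; z points along the fingers, y is the line along which they close (so a half turn about z gives the same grasp; the last joint's range is limited). The gripper opens to 93 mm and grips with 3 to 60 N. Pads are 15 mm wide; open, the fingers measure 128 mm over their backs; the gripper's body (75 mm by 188 mm) begins 65 mm behind the grasp point.
Start: joints at [66.727, 7.471, 85.268, -0, 87.261, -4.893], TCP at [189.174, 569.402, 218.635] pointing down, gripper open.
Joint ranges: [-169.43, 169.43], [-51.17, 129.36], [1.28, 143.12], [-76.62, 256.62], [0, 156.53], [-152.29, 152.29]. Speed limits (degrees/s): [136.94, 136.94, 159.86, 180, 180, 180].

## Interface

Orientations are given as a 3x3 rotation matrix whose columns are the frame's x, y, z axes.
In Python, from station import arm gives the robot as it stands.
- The arm moves only by the tool step_arm, never from a script. Its argument "increments" is a list of rows, each a list of 5 numbers: the shift along the world's x, y, z in m, then the turn about the world's z in degrees, then the finger opening in m, from 0 to 0.093. A call has 1 to 10 rows; each row is the pose to reach, as a shift and turn from the pose commanded when the call began; what a row does not reach only later rows make up. A row lasts 1/10 s, in which the tool goes at most 50 mm and 8.59 degrees, less where a joint would pass 70% of its speed; a pose out of reach is approached as far as the arm can. A call with a gripper value outside its range is refused whole. The fingers move at their own pace and stop on an object; "grip_force" is the grip in N (left out, the last holds). Time passes only in rows, so rows that repeat a pose let the fingers close. It gives the time, the measured TCP pose, the force, the opening and the grip force at its end, in the units of the state.
- arm.get_state(): the state, without advancing time (a new reading comes with each control period).
- arm.capture(name): name is "scene" or "top"; returns a dict with "frame" (400x640x3 uint8, red, green, blue), "fovy" (degrees; the focal length in pixels is half the picture's height over the tangent of half this angle, whatever the lens; pixels are square), "cx", "cy" (the principal point, pixels), "dist_coeffs" ([k1, k2, p1, p2, k3] as OpenCV has them; the pictures are not rectified), "origin" and "orientation" of the camera in the world. Camera axes: x right, y down, z forward; pixel columns grow to the right and rows downward; lengths in mm; the calibration is good to about 2 mm. A picture is of the moment at which its call begins. There is no depth.
- arm.close_job(): hands the job in; it is judged then, once.
The state is a dict: "clock": time; "joints": joint angles; "joint_velocities": joint speeds; "joint_efforts": joint torques, N m; "ee_pos": TCP position; "eef_rot": TCP orientation; "wrist_force": force on the tool from outside, world axes, zero at the start; "wrist_torque": the same for the moment, N m; "gripper_width": finger opening in mm; "grasp_force": force on a finger pad.
Only numpy, scipy, OpenCV 4.12 (cv2) and the standard library are available. Lean on these libraries where they do the work, as an engineer would, in place of code of your own. Each camera call takes 0.05 s, during which the arm holds its last target. There are 200 camera calls.

## Task

Sort the three green pipe-clamp halves by length into the pulled-out blue stock tray: the two long ones in the row of long recesses, the short one in either of the short recesses, each lying flat down in a recess of its own with its groove up. Then push the tray fully home by its grip, and after that swing the steel latch all the way round across the tray's front. Leave the spanner, nipple and carton where they are.

Things in the scene. Friction and masses are not known exactly. Their poses are not given: they have to be found in the camera images.
- clamp_1: green plastic pipe-clamp half, a block 120 mm long (its y), 30 mm wide (its x), 34 mm high, with a half-round pipe groove 22 mm wide and 10 mm deep across the middle of its top; origin at the centre of its underside, z up. Grip it across its 30 mm width, from above. It starts lying on the bench, groove up
- clamp_2: green plastic pipe-clamp half, a block 120 mm long (its y), 30 mm wide (its x), 34 mm high, with a half-round pipe groove 22 mm wide and 10 mm deep across the middle of its top; origin at the centre of its underside, z up. Grip it across its 30 mm width, from above. It starts lying on the bench, groove up
- clamp_3: green plastic pipe-clamp half, a block 90 mm long (its y), 30 mm wide (its x), 34 mm high, with a half-round pipe groove 22 mm wide and 10 mm deep across the middle of its top; origin at the centre of its underside, z up. Grip it across its 30 mm width, from above. It starts lying on the bench, groove up
- long_near (a point): centre of the floor of the near recess of the long row (132 mm recess for a 120 mm clamp half) in the tray; x points away from the robot along the slide, y across it. The recess is 132 mm along y, 44 mm along x, grey-lined, 10 mm deep; the tray's level top face is 24.5 mm above the bench. The two recesses of a row lie one behind the other, 75 mm apart along x
- long_far (a point): centre of the floor of the far recess of the long row (132 mm recess for a 120 mm clamp half) in the tray; x points away from the robot along the slide, y across it. The recess is 132 mm along y, 44 mm along x, grey-lined, 10 mm deep; the tray's level top face is 24.5 mm above the bench. The two recesses of a row lie one behind the other, 75 mm apart along x
- short_near (a point): centre of the floor of the near recess of the short row (102 mm recess for a 90 mm clamp half) in the tray; x points away from the robot along the slide, y across it. The recess is 102 mm along y, 44 mm along x, grey-lined, 10 mm deep; the tray's level top face is 24.5 mm above the bench. The two recesses of a row lie one behind the other, 75 mm apart along x
- short_far (a point): centre of the floor of the far recess of the short row (102 mm recess for a 90 mm clamp half) in the tray; x points away from the robot along the slide, y across it. The recess is 102 mm along y, 44 mm along x, grey-lined, 10 mm deep; the tray's level top face is 24.5 mm above the bench. The two recesses of a row lie one behind the other, 75 mm apart along x
- tray (a joint): slide of the blue stock tray (170 mm along x, 251 mm wide) on its red base, m: 0 is fully home against the stop at the far end, growing as it is pulled towards the robot, at most 0.09. It moves stiffly (about 5 N) and stays where it is left
- tray_grip (a point): top centre of the tray's upright blue grip on its front edge, a plate 60 mm wide (y), 10 mm thick (x) that stands 47 mm above the tray's top face; axes as the tray's. Push it or pinch it across its thickness; its front face lies 5 mm nearer the robot than this point
- latch (a joint): hinge of the steel turn latch, rad: 0 when its arm points from the pivot straight towards the robot along the tray's slide (open, beside the tray), 1.571 when it has been swung as far as it goes, so that it lies across the front edge of the tray (locked). It grows anticlockwise seen from above, and stays where it is left
- latch_post (a point): top centre of the upright round black thumb post on the latch arm, 16 mm in diameter, standing 48 mm above the 8 mm thick arm; 85 mm from the pivot. Push it or pinch it from above
- latch_pivot (a point): pivot axis of the latch (vertical), at the underside of its arm, 14 mm above the bench, beside the left front corner of the tray's home place; its axes turn with the latch: the arm runs along its -x
- spanner: bystander: open-ended steel spanner, 190 mm long, lying flat; origin at the centre of its underside
- nipple: bystander: steel hydraulic nipple with a hexagon collar, 75 mm long; origin at the centre of its underside
- carton: bystander: cardboard carton 100 x 140 x 60 mm; origin at the centre of its underside
Mind the look-alikes: they are no part of the job. What is shaped like the clamp_1 but pink or red is not meant.

How it is judged (in metres and radians):
On the way, in this order (a step that is already met when the one before it is completed fails the run):
1. all three clamp halves lie in recesses of their own length, flat (((horizontal distance between clamp_1 and long_near below 0.012 m and z of clamp_1 in the frame of long_near below 0.005 m and angle between clamp_1's own z axis and vertical below 0.12 rad) or (horizontal distance between clamp_1 and long_far below 0.012 m and z of clamp_1 in the frame of long_far below 0.005 m and angle between clamp_1's own z axis and vertical below 0.12 rad)) and ((horizontal distance between clamp_2 and long_near below 0.012 m and z of clamp_2 in the frame of long_near below 0.005 m and angle between clamp_2's own z axis and vertical below 0.12 rad) or (horizontal distance between clamp_2 and long_far below 0.012 m and z of clamp_2 in the frame of long_far below 0.005 m and angle between clamp_2's own z axis and vertical below 0.12 rad)) and ((horizontal distance between clamp_3 and short_near below 0.012 m and z of clamp_3 in the frame of short_near below 0.005 m and angle between clamp_3's own z axis and vertical below 0.12 rad) or (horizontal distance between clamp_3 and short_far below 0.012 m and z of clamp_3 in the frame of short_far below 0.005 m and angle between clamp_3's own z axis and vertical below 0.12 rad))), for 0.2 s.
2. the tray is pushed fully home (value of joint tray below 0.004 m), for 0.2 s.
3. the latch is swung across the front of the tray (value of joint latch above 1.45 rad), for 0.2 s.
At the end, for the whole second after the job is handed in: Each 120 mm clamp half lies in a long recess and the 90 mm one in a short recess (within 12 mm of the recess centre, less than 5 mm above its floor, tilted under 0.12 rad), at rest; the tray is within 4 mm of home and the latch is at 1.45 rad or more (all of step 1 and value of joint tray below 0.004 m and value of joint latch above 1.45 rad and linear speed of each of clamp_1, clamp_2, clamp_3 below 0.02 m/s); the robot touches nothing.
It fails at once if a bystander (spanner, nipple, carton) is moved more than 30 mm (distance of any of spanner, nipple, carton from where it was at the start of the episode above 0.03 m).
It also fails if it takes over 72 s, if anything falls off the work surface, if the arm or the gripper's body presses on something with over 40 N, if the wrist force passes 120 N, or if a joint passes its speed limit or range.

## Working session

There is one attempt and no reset: what is moved stays moved. The work goes in short steps, Python scripts to look and compute and a tool call to move; the robot and the scene stay as the last step left them, time stands still between calls to the robot, and variables do not carry over. Pictures are saved under pics/ and viewed, at most 10 in all, crops included, and the job is handed in when it is done.

Besides the shell and the picture viewer there is one more tool, called after "Emit:" by a JSON object that holds its "name" and its "arguments". step_arm: Moves the arm, as the interface text tells. Its arguments: {"type":"object","properties":{"increments":{"type":"array","items":{"type":"array","items":{"type":"number"}}},"grip_force":{"type":"number"}},"required":["increments"]}

```bash
mkdir -p pics; cat > h.py <<'E'
import numpy as np, cv2
from station import arm
def cap(n):
    c=arm.capture(n); f=200/np.tan(np.radians(c['fovy'])/2)
    c['K']=np.array([[f,0,c['cx']],[0,f,c['cy']],[0,0,1]]); c['D']=np.array(c['dist_coeffs'],float)
    c['R']=np.array(c['orientation']); c['o']=np.array(c['origin']); return c
def ray(c,p):
    q=cv2.undistortPoints(np.array(p,float).reshape(-1,1,2),c['K'],c['D']).reshape(-1,2)
    return np.c_[q,np.ones(len(q))]@c['R'].T
def onz(c,p,z):
    d=ray(c,p); return c['o']+d*((z-c['o'][2])/d[:,2])[:,None]
def tri(c1,p1,c2,p2):
    A=np.zeros((3,3));b=np.zeros(3)
    for c,p in((c1,p1),(c2,p2)):
        d=ray(c,[p])[0]; d/=np.linalg.norm(d); M=np.eye(3)-np.outer(d,d); A+=M;b+=M@c['o']
    return np.linalg.solve(A,b)
def save(c,n): cv2.imwrite('pics/'+n+'.png',c['frame'][:,:,::-1])
E
python3 - <<'E'
from h import *
import pickle
for n in('scene','top'):
    c=cap(n); save(c,n); pickle.dump(c,open(n+'.pkl','wb')); print(n,c['o'],c['R'].round(3).tolist(),c['fovy'],c['D'])
s=arm.get_state(); print(s['clock'],s['eef_rot'],s['gripper_width'])
E
```

```text
scene [1844.43606004  270.59236257  871.82612314] [[-0.164, 0.518, -0.839], [0.986, 0.078, -0.145], [-0.01, -0.852, -0.524]] 45.137896317198255 [-0.00903526  0.          0.          0.          0.        ]
top [ 500.51968365   34.65306797 1257.53315094] [[0.026, -0.998, 0.058], [-1.0, -0.026, 0.012], [-0.011, -0.058, -0.998]] 49.4407231097416 [0.00724361 0.         0.         0.         0.        ]
0.1 [[-9.48995455e-01  3.15289046e-01 -6.66930128e-04]
 [ 3.15289716e-01  9.48994226e-01 -1.53431006e-03]
 [ 1.49161685e-04 -1.66632949e-03 -9.99998601e-01]] 93.1820139303655
```

View pics/scene.png

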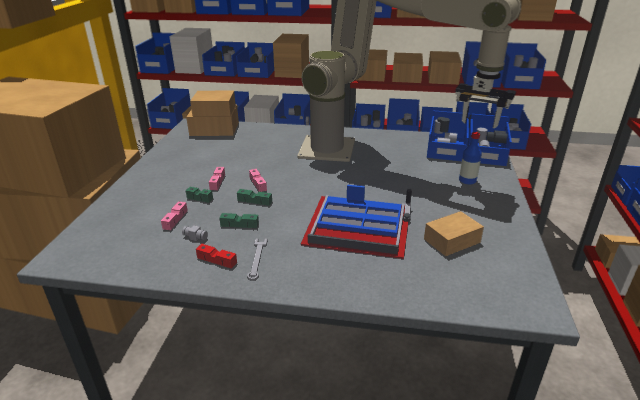

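View pics/top.png

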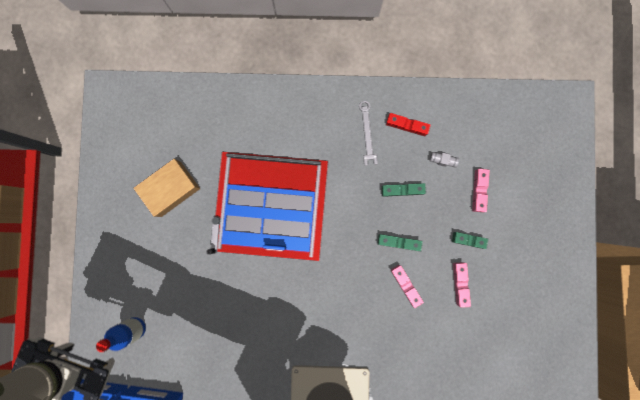

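The top view shows green clamps at about (404,189), (400,242) and (470,240), with the last one short. The tray is around (270,218), with its long row on the right (265–311) and short row on the left (226–262). The grip is at (275,244), and the latch runs from (216,220) to its post at (211,250).

```bash
cat >> h.py <<'E'
def blobs(m,amin):
    n,l,s,ce=cv2.connectedComponentsWithStats(m.astype(np.uint8)); out=[]
    for i in range(1,n):
        if s[i,4]>=amin:
            k=cv2.findContours((l==i).astype(np.uint8),0,1)[0][0]
            r=cv2.minAreaRect(k); out.append((s[i,4],ce[i],r))
    return out
def green(c):
    h=cv2.cvtColor(c['frame'],cv2.COLOR_RGB2HSV); return blobs((h[...,0]>60)&(h[...,0]<90)&(h[...,1]>70)&(h[...,2]>20),60)
def box(c,b):
    # rect centre + long-axis direction at z=17
    pt=cv2.boxPoints(b[2]); e=pt[1]-pt[0]; f=pt[2]-pt[1]; L=e if np.hypot(*e)>np.hypot(*f) else f
    ce=np.array(b[2][0]); w=onz(c,[ce-L/2,ce+L/2],17); d=w[1]-w[0]
    return ce,np.degrees(np.arctan2(d[1],d[0]))%180,np.hypot(*d[:2])
E
python3 - <<'E'
from h import *
import pickle
T=pickle.load(open('top.pkl','rb'));S=pickle.load(open('scene.pkl','rb'))
gt=green(T)
for c,n in((T,'T'),(S,'S')):
    for b in green(c): ce,a,L=box(c,b); print(n,b[0],ce,onz(c,[ce],17)[0].round(1),round(a,1),round(L))
for b in gt:
    ce,a,L=box(T,b); w=onz(T,[ce],17)[0]
    s=min(green(S),key=lambda q:np.hypot(*(onz(S,[q[2][0]],17)[0]-w)[:2]))
    print('tri',tri(T,ce,S,s[2][0]).round(1))
for c,x0,x1,y0,y1,n in((T,195,340,145,265,'T'),(S,295,420,180,260,'S')):
    f=c['frame'][y0:y1,x0:x1]; cv2.imwrite(f'pics/c{n}.png',cv2.resize(f[:,:,::-1],None,fx=5,fy=5,interpolation=0))
    h=cv2.cvtColor(f,cv2.COLOR_RGB2HSV)
    m=(h[...,0]>100)&(h[...,0]<125)&(h[...,1]>150)
    for b in blobs((h[...,1]<110)&(h[...,2]>40),80): print(n,b[0],b[1]+[x0,y0],np.array(b[2][0])+[x0,y0],b[2][1:])
    print(n,f[::1][40 if n=='S' else 55, ::8].tolist())
E
python3 -c "
import cv2,numpy as np
a=cv2.imread('pics/cT.png');b=cv2.imread('pics/cS.png')
print(a.shape,b.shape)"
```

```text
T 419 [403.03811646 189.41506958] [ 613.4 -195.6   17. ] 93.8 121
T 332 [469.54248047 239.79844666] [ 474.9 -385.5   17. ] 79.6 96
T 418 [399.47164917 242.17974854] [ 462.8 -187.7   17. ] 82.6 122
S 105 [198.10739136 192.72483826] [ 466.  -391.8   17. ] 80.6 98
S 183 [253.39117432 194.91468811] [ 451.8 -193.6   17. ] 90.1 120
S 225 [238.37086487 219.09877014] [ 607.9 -199.5   17. ] 94.3 121
tri [ 613.3 -196.1   20.7]
tri [ 475.4 -385.4   22.6]
tri [ 463.4 -188.    24.1]
T 7872 [262.84044715 201.34781504] [267.  204.5] ((119.0, 144.0), 90.0)
T 536 [245.73134328 197.82462687] [245.83197021 197.84835815] ((35.49000930786133, 15.11946964263916), 5.194429397583008)
T 703 [288.25462304 201.63157895] [288.34836578 201.66803741] ((46.26375961303711, 15.210004806518555), 5.194429397583008)
T 543 [243.23756906 224.00552486] [243.23596191 224.0224762 ] ((35.55341339111328, 15.264265060424805), 5.44033145904541)
T 716 [285.99301676 227.84078212] [285.87705231 227.8524704 ] ((46.4448356628418, 15.481611251831055), 5.19442892074585)
T [[153, 153, 155], [148, 148, 149], [148, 148, 150], [199, 42, 3
[... 394 characters left out ...]
0927619934082, 4.969419002532959), 6.340191841125488)
S 157 [382.11464968 212.42675159] [382.06707001 212.39633942] ((30.47910499572754, 4.969419002532959), 6.340191841125488)
S 224 [341.28125    220.41517857] [341.13846588 220.3923111 ] ((40.31128692626953, 5.457528114318848), 7.125016689300537)
S 182 [379.49450549 225.02197802] [379.25384521 224.96923065] ((32.24903106689453, 5.581562519073486), 7.125016689300537)
S [[134, 137, 140], [129, 132, 135], [166, 43, 43], [44, 87, 194], [121, 120, 126], [120, 118, 125], [120, 118, 125], [120, 118, 125], [54, 62, 92], [33, 47, 92], [31, 47, 95], [39, 80, 183], [41, 85, 194], [91, 79, 102], [44, 44, 45], [123, 125, 128]]
(600, 725, 3) (400, 625, 3)
```

View pics/cT.png

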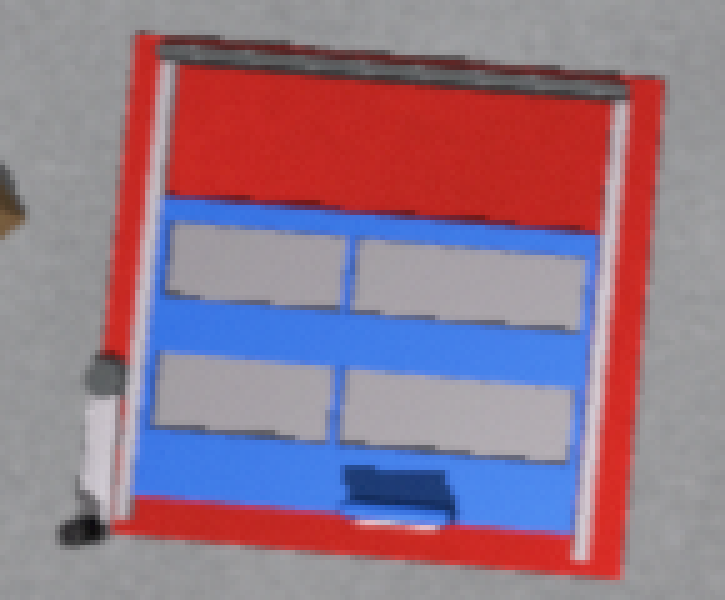

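View pics/cS.png

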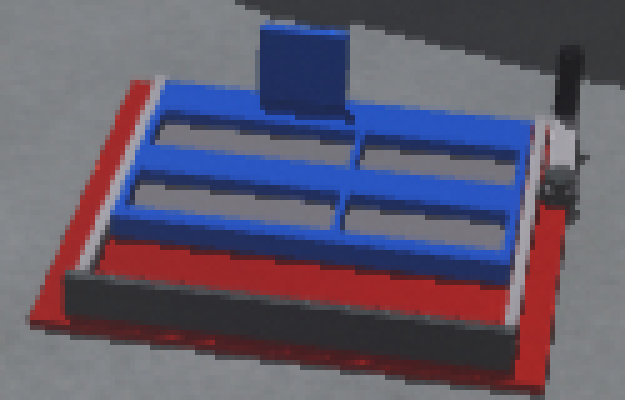

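```bash
python3 - <<'E'
from h import *
import pickle
T=pickle.load(open('top.pkl','rb'));S=pickle.load(open('scene.pkl','rb'))
def rec(c,x0,x1,y0,y1):
    h=cv2.cvtColor(c['frame'][y0:y1,x0:x1],cv2.COLOR_RGB2HSV)
    r=[]
    for b in blobs((h[...,1]<110)&(h[...,2]>40),80):
        if b[0]<2000: r.append(cv2.boxPoints((tuple(np.array(b[2][0])+[x0,y0]),)+b[2][1:]))
    return r
rt=rec(T,195,340,145,265);rs=rec(S,295,420,180,260)
W=[onz(T,r,14.5) for r in rt]
for w,r in zip(W,rt):
    ce=w.mean(0)[:2]
    s=min(rs,key=lambda q:np.hypot(*(onz(S,[q.mean(0)],14.5)[0][:2]-ce)))
    lo=sorted(r.tolist(),key=lambda p:onz(T,[p],14)[0][0])[:2]; ls=sorted(s.tolist(),key=lambda p:onz(S,[p],14)[0][0])[:2]
    lo.sort(key=lambda p:onz(T,[p],14)[0][1]); ls.sort(key=lambda p:onz(S,[p],14)[0][1])
    print('recess',ce.round(1),'near floor corners z',[tri(T,a,S,b).round(1)[2] for a,b in zip(lo,ls)])
C=[w.mean(0)[:2] for w in W]
print([np.degrees(np.arctan2(*(C[i]-C[j])[::-1])).round(1) for i,j in((0,2),(1,3))],[np.degrees(np.arctan2(*(C[i]-C[j])[::-1])).round(1)-90 for i,j in((0,1),(2,3))],np.hypot(*(C[0]-C[2])),np.hypot(*(C[1]-C[3])))
P=lambda x,y:[195+x/5,145+y/5]
Q=lambda x,y:[295+x/5,180+y/5]
print('post',tri(T,P(73,532),S,Q(570,48)).round(1),onz(T,[P(73,532)],70))
print('pivot',onz(T,[P(105,373)],22),onz(S,[Q(560,185)],22))
print('grip corners',[tri(T,P(*a),S,Q(*b)).round(1).tolist() for a,b in (((445,522),(262,24)),((345,514),(348,32)))])
E
```

```text
recess [577.9 254. ] near floor corners z [np.float64(16.8), np.float64(16.2)]
recess [570.1 131.6] near floor corners z [np.float64(16.9), np.float64(16.3)]
recess [502.7 258.8] near floor corners z [np.float64(15.7), np.float64(16.6)]
recess [495.  136.4] near floor corners z [np.float64(16.0), np.float64(16.5)]
[np.float64(-3.6), np.float64(-3.7)] [np.float64(-3.700000000000003), np.float64(-3.5999999999999943)] 75.37325880646796 75.26585956985481
post [425.6 338.5  68.6] [[425.71601594 337.83082477  70.        ]]
pivot [[513.21379702 335.51245763  22.        ]] [[522.11742624 336.87720766  22.        ]]
grip corners [[436.9, 134.2, 76.4], [439.5, 190.4, 76.2]]
```

Emit:
{"name": "step_arm", "arguments": {"increments": [[0.424, -0.765, 0, -67.8, 0.08], [0.424, -0.765, 0, -67.8, 0.08], [0.424, -0.765, 0, -67.8, 0.08], [0.424, -0.765, 0, -67.8, 0.08], [0.424, -0.765, 0, -67.8, 0.08], [0.424, -0.765, 0, -67.8, 0.08], [0.424, -0.765, 0, -67.8, 0.08], [0.424, -0.765, 0, -67.8, 0.08], [0.424, -0.765, 0, -67.8, 0.08], [0.424, -0.765, 0, -67.8, 0.08]]}}

```text
clock: 1.1
ee_pos: [431.9, 130.1, 218.5]
eef_rot: [[-0.066, 0.998, 0.0], [0.998, 0.066, 0.0], [0.0, 0.0, -1.0]]
wrist_force: [0.9, 0.7, -0.0]
gripper_width: 80.1
grasp_force: 0.0
```

Emit:
{"name": "step_arm", "arguments": {"increments": [[0.181, -0.326, 0, 0, 0.08], [0.181, -0.326, 0, 0, 0.08], [0.181, -0.326, 0, 0, 0.08], [0.181, -0.326, 0, 0, 0.08], [0.181, -0.326, 0, 0, 0.08], [0.181, -0.326, 0, 0, 0.08], [0.181, -0.326, 0, 0, 0.08], [0.181, -0.326, -0.1, 0, 0.08], [0.181, -0.326, -0.1, 0, 0.08], [0.181, -0.326, -0.1, 0, 0.08]]}}

```text
clock: 2.1
ee_pos: [607.4, -193.2, 109.3]
eef_rot: [[-0.065, 0.998, -0.013], [0.998, 0.065, 0.005], [0.006, -0.013, -1.0]]
wrist_force: [-1.5, 0.1, -1.2]
gripper_width: 80.3
grasp_force: 0.0
```

Emit:
{"name": "step_arm", "arguments": {"increments": [[0, 0, 0, 0, 0.08], [0, 0, 0, 0, 0.08], [0, 0, 0, 0, 0.08]]}}

```text
clock: 2.4
ee_pos: [614.5, -193.9, 122.5]
eef_rot: [[-0.067, 0.998, 0.005], [0.998, 0.068, -0.002], [-0.002, 0.005, -1.0]]
wrist_force: [0.1, 1.2, -0.3]
gripper_width: 80.2
grasp_force: 0.0
```

Emit:
{"name": "step_arm", "arguments": {"increments": [[-0.001, -0.002, -0.03, 0, 0.08], [-0.001, -0.002, -0.06, 0, 0.08], [-0.001, -0.002, -0.09, 0, 0.08], [-0.001, -0.002, -0.1, 0, 0.08], [-0.001, -0.002, -0.107, 0, 0.08], [-0.001, -0.002, -0.107, 0, 0.08], [-0.001, -0.002, -0.107, 0, 0.08]], "grip_force": 30}}

```text
clock: 3.1
ee_pos: [613.0, -196.4, 13.8]
eef_rot: [[-0.067, 0.998, 0.003], [0.998, 0.067, -0.001], [-0.001, 0.003, -1.0]]
wrist_force: [0.4, 0.0, -0.4]
gripper_width: 79.8
grasp_force: 0.0
```

Emit:
{"name": "step_arm", "arguments": {"increments": [[0, 0, -0.002, 0, 0.02], [0, 0, -0.002, 0, 0.02], [0, 0, -0.002, 0, 0.02], [0, 0, -0.002, 0, 0.02], [0, 0, -0.002, 0, 0.02], [0, 0, -0.002, 0, 0.02], [0, 0, -0.002, 0, 0.02], [0, 0, -0.002, 0, 0.02]], "grip_force": 30}}

```text
clock: 3.9
ee_pos: [611.6, -195.9, 9.6]
eef_rot: [[-0.067, 0.998, 0.0], [0.998, 0.067, -0.0], [-0.0, 0.0, -1.0]]
wrist_force: [1.2, 0.3, -1.0]
gripper_width: 29.7
grasp_force: 30.0
```

Emit:
{"name": "step_arm", "arguments": {"increments": [[0, 0, 0.04, 0, 0.02], [0, 0, 0.08, 0, 0.02], [-0.005, 0.04, 0.1, -2, 0.02], [-0.01, 0.08, 0.1, -4, 0.02], [-0.016, 0.12, 0.1, -6, 0.02], [-0.021, 0.16, 0.1, -7.5, 0.02], [-0.026, 0.2, 0.1, -7.5, 0.02], [-0.031, 0.24, 0.1, -7.5, 0.02], [-0.036, 0.28, 0.1, -7.5, 0.02], [-0.042, 0.327, 0.1, -7.5, 0.02]]}}

```text
clock: 4.9
ee_pos: [569.0, 132.1, 109.5]
eef_rot: [[0.065, 0.998, -0.0], [0.998, -0.065, -0.0], [-0.0, -0.0, -1.0]]
wrist_force: [1.0, 0.2, -1.3]
gripper_width: 29.9
grasp_force: 30.0
```

Emit:
{"name": "step_arm", "arguments": {"increments": [[0, 0, 0, 0, 0.02], [0, 0, 0, 0, 0.02], [0, 0, 0, 0, 0.02], [0, 0, 0, 0, 0.02]]}}

```text
clock: 5.3
ee_pos: [569.7, 129.7, 109.5]
eef_rot: [[0.066, 0.998, -0.0], [0.998, -0.066, -0.0], [-0.0, -0.0, -1.0]]
wrist_force: [0.4, -0.3, -0.9]
gripper_width: 29.8
grasp_force: 30.0
```

Descend to a TCP height of about 28, so the clamp base is roughly 3–4 mm above the recess floor, with dy +2.

Emit:
{"name": "step_arm", "arguments": {"increments": [[0, 0.002, -0.03, 0, 0.02], [0, 0.002, -0.06, 0, 0.02], [0, 0.002, -0.07, 0, 0.02], [0, 0.002, -0.078, 0, 0.02], [0, 0.002, -0.082, 0, 0.02], [0, 0.002, -0.082, 0, 0.02], [0, 0.002, -0.082, 0, 0.02], [0, 0.002, -0.082, 0, 0.02]]}}

```text
clock: 6.1
ee_pos: [570.5, 133.3, 28.9]
eef_rot: [[0.064, 0.998, 0.002], [0.998, -0.064, 0.0], [0.0, 0.002, -1.0]]
wrist_force: [-0.1, -0.2, -2.1]
gripper_width: 29.6
grasp_force: 30.0
```

Release to a 50 mm opening, then lift and go towards clamp B at (463,-188), yaw -7.4.

Emit:
{"name": "step_arm", "arguments": {"increments": [[0, -0.001, -0.001, 0, 0.05], [0, -0.001, -0.001, 0, 0.05], [0, -0.001, -0.001, 0, 0.05], [0, -0.001, -0.001, 0, 0.05], [0, -0.001, 0.03, 0, 0.05], [0, -0.001, 0.08, 0, 0.05], [-0.02, -0.04, 0.09, 0, 0.07], [-0.04, -0.09, 0.09, -3.7, 0.08], [-0.055, -0.135, 0.09, -3.7, 0.08], [-0.07, -0.18, 0.09, -3.7, 0.08]]}}

```text
clock: 7.1
ee_pos: [498.8, -48.3, 118.1]
eef_rot: [[0.128, 0.992, 0.001], [0.992, -0.128, -0.0], [-0.0, 0.001, -1.0]]
wrist_force: [2.1, -0.9, -0.2]
gripper_width: 76.9
grasp_force: 0.0
```

Emit:
{"name": "step_arm", "arguments": {"increments": [[-0.01, -0.045, 0, 0, 0.08], [-0.02, -0.09, 0, 0, 0.08], [-0.037, -0.14, 0, 0, 0.08], [-0.037, -0.14, 0, 0, 0.08], [-0.037, -0.14, 0, 0, 0.08]]}}

```text
clock: 7.6
ee_pos: [462.2, -188.0, 117.7]
eef_rot: [[0.132, 0.991, 0.0], [0.991, -0.132, 0.0], [0.0, 0.0, -1.0]]
wrist_force: [-0.1, -0.0, -0.3]
gripper_width: 80.1
grasp_force: 0.0
```

```bash
python3 - <<'E'
from h import *
T=cap('top');S=cap('scene')
for b in green(T):
    ce,a,L=box(T,b); w=onz(T,[ce],17)[0]
    s=min(green(S),key=lambda q:np.hypot(*(onz(S,[q[2][0]],17)[0]-w)[:2]))
    print(b[0],tri(T,ce,S,s[2][0]).round(1),onz(T,[ce],31.5).round(1),round(a,1),round(L))
s=arm.get_state();print(s['clock'],s['ee_pos'])
E
```

```text
409 [570.8 133.7  34.4] [[570.8 134.9  31.5]] 86.3 120
220 [ 471.9 -181.3   26.7] [[ 466.5 -158.    31.5]] 83.4 67
7.7 [ 462.81275383 -186.07004389  117.59931008]
```

Emit:
{"name": "step_arm", "arguments": {"increments": [[0, 0, -0.04, 0, 0.08], [0, 0, -0.08, 0, 0.08], [0, 0, -0.098, 0, 0.08], [0, 0, -0.104, 0, 0.08], [0, 0, -0.104, 0, 0.08], [0, 0, -0.104, 0, 0.02], [0, 0, -0.104, 0, 0.02], [0, 0, -0.104, 0, 0.02], [0, 0, -0.104, 0, 0.02], [0, 0, -0.104, 0, 0.02]], "grip_force": 30}}

```text
clock: 8.7
ee_pos: [462.8, -187.1, 14.1]
eef_rot: [[0.129, 0.992, 0.001], [0.992, -0.129, -0.0], [-0.0, 0.001, -1.0]]
wrist_force: [0.6, 0.1, 0.2]
gripper_width: 44.7
grasp_force: 0.0
```

Emit:
{"name": "step_arm", "arguments": {"increments": [[0, 0, 0, 0, 0.02], [0, 0, 0, 0, 0.02], [0, 0, 0, 0, 0.02]]}}

```text
clock: 9.0
ee_pos: [462.6, -187.0, 13.7]
eef_rot: [[0.129, 0.992, 0.0], [0.992, -0.129, -0.0], [-0.0, 0.0, -1.0]]
wrist_force: [-0.5, 0.3, 1.0]
gripper_width: 29.3
grasp_force: 30.0
```

Emit:
{"name": "step_arm", "arguments": {"increments": [[0, 0, 0.04, 0, 0.02], [0, 0, 0.08, 0, 0.02], [0.004, 0.04, 0.1, 2, 0.02], [0.008, 0.08, 0.1, 3.7, 0.02], [0.012, 0.12, 0.1, 3.7, 0.02], [0.016, 0.16, 0.1, 3.7, 0.02], [0.02, 0.2, 0.1, 3.7, 0.02], [0.025, 0.24, 0.1, 3.7, 0.02], [0.029, 0.28, 0.1, 3.7, 0.02], [0.0325, 0.323, 0.1, 3.7, 0.02]]}}

```text
clock: 10.0
ee_pos: [494.8, 137.5, 113.4]
eef_rot: [[0.064, 0.998, -0.0], [0.998, -0.064, -0.0], [-0.0, -0.0, -1.0]]
wrist_force: [1.1, -1.1, -1.7]
gripper_width: 29.6
grasp_force: 30.0
```

Emit:
{"name": "step_arm", "arguments": {"increments": [[0, 0, 0, 0, 0.02], [0, 0, 0, 0, 0.02], [0, 0, 0, 0, 0.02], [0, 0, -0.03, 0, 0.02], [0, 0, -0.06, 0, 0.02], [0, 0, -0.06, 0, 0.02], [0, 0, -0.06, 0, 0.02]]}}

```text
clock: 10.7
ee_pos: [494.6, 134.9, 53.6]
eef_rot: [[0.066, 0.998, -0.002], [0.998, -0.066, -0.0], [-0.001, -0.002, -1.0]]
wrist_force: [0.6, 0.0, -0.0]
gripper_width: 29.7
grasp_force: 30.0
```

Emit:
{"name": "step_arm", "arguments": {"increments": [[0, 0.001, -0.012, 0, 0.02], [0, 0.001, -0.02, 0, 0.02], [0, 0.001, -0.024, 0, 0.02], [0, 0.001, -0.024, 0, 0.02], [0, 0.001, -0.024, 0, 0.05], [0, 0.001, -0.024, 0, 0.05], [0, 0.001, -0.024, 0, 0.05], [0, 0.001, -0.024, 0, 0.05], [0, 0.001, 0.01, 0, 0.05], [0, 0.001, 0.06, 0, 0.05]]}}

```text
clock: 11.7
ee_pos: [492.0, 136.6, 111.2]
eef_rot: [[0.064, 0.998, -0.007], [0.998, -0.064, -0.001], [-0.002, -0.007, -1.0]]
wrist_force: [1.8, -0.0, 0.1]
gripper_width: 49.8
grasp_force: 0.0
```

Emit:
{"name": "step_arm", "arguments": {"increments": [[-0.002, -0.045, 0, 0, 0.08], [-0.004, -0.09, 0, 0, 0.08], [-0.006, -0.14, 0, -3, 0.08], [-0.008, -0.19, 0, -6.8, 0.08], [-0.01, -0.24, 0, -6.8, 0.08], [-0.012, -0.29, 0, -6.8, 0.08], [-0.014, -0.34, 0, -6.8, 0.08], [-0.016, -0.39, 0, -6.8, 0.08], [-0.018, -0.44, 0, -6.8, 0.08], [-0.019, -0.48, 0, -6.8, 0.08]]}}

```text
clock: 12.7
ee_pos: [475.5, -345.8, 113.9]
eef_rot: [[0.183, 0.983, 0.001], [0.983, -0.183, -0.001], [-0.001, 0.001, -1.0]]
wrist_force: [0.8, -0.2, 1.2]
gripper_width: 80.1
grasp_force: 0.0
```

Emit:
{"name": "step_arm", "arguments": {"increments": [[-0.001, -0.041, 0, 0, 0.08], [-0.001, -0.041, 0, 0, 0.08], [-0.001, -0.041, 0, 0, 0.08], [-0.001, -0.041, 0, 0, 0.08]]}}

```text
clock: 13.1
ee_pos: [475.1, -383.0, 113.4]
eef_rot: [[0.182, 0.983, -0.0], [0.983, -0.182, 0.001], [0.001, -0.0, -1.0]]
wrist_force: [0.1, 0.3, -0.3]
gripper_width: 79.8
grasp_force: 0.0
```

```bash
python3 - <<'E'
from h import *
T=cap('top');S=cap('scene')
for b in green(T):
    ce,a,L=box(T,b); w=onz(T,[ce],17)[0]
    s=min(green(S),key=lambda q:np.hypot(*(onz(S,[q[2][0]],17)[0]-w)[:2]))
    print(b[0],tri(T,ce,S,s[2][0]).round(1),onz(T,[ce],31.5).round(1),round(a,1),round(L))
s=arm.get_state();print(s['clock'],s['ee_pos'])
E
```

```text
407 [569.  135.2  56.5] [[570.7 135.2  31.5]] 86.3 120
404 [495.2 135.2  10.7] [[494.4 139.1  31.5]] 86.3 120
285 [ 476.9 -384.7   19.8] [[ 476.  -375.9   31.5]] 79.6 87
13.2 [ 475.34532209 -382.66587561  113.67739942]
```

Emit:
{"name": "step_arm", "arguments": {"increments": [[0, -0.002, -0.04, 0, 0.07], [0, -0.002, -0.08, 0, 0.07], [0, -0.002, -0.094, 0, 0.07], [0, -0.002, -0.1, 0, 0.06], [0, -0.002, -0.1, 0, 0.02], [0, -0.002, -0.1, 0, 0.02], [0, -0.002, -0.1, 0, 0.02], [0, -0.002, -0.1, 0, 0.02], [0, -0.002, -0.1, 0, 0.02], [0, -0.002, -0.1, 0, 0.02]]}}

```text
clock: 14.2
ee_pos: [475.6, -386.5, 14.8]
eef_rot: [[0.182, 0.983, 0.001], [0.983, -0.182, -0.001], [-0.001, 0.001, -1.0]]
wrist_force: [-1.5, 0.6, 6.3]
gripper_width: 29.8
grasp_force: 30.0
```

Emit:
{"name": "step_arm", "arguments": {"increments": [[0, 0, 0, 0, 0.02], [0, 0, 0, 0, 0.02]]}}

```text
clock: 14.4
ee_pos: [475.6, -386.6, 14.9]
eef_rot: [[0.182, 0.983, 0.001], [0.983, -0.182, -0.001], [-0.001, 0.001, -1.0]]
wrist_force: [-0.6, 0.6, 6.9]
gripper_width: 29.5
grasp_force: 30.0
```

Emit:
{"name": "step_arm", "arguments": {"increments": [[0, 0, 0.04, 0, 0.02], [0, 0, 0.08, 0, 0.02], [0.007, 0.045, 0.1, 2, 0.02], [0.014, 0.09, 0.1, 4, 0.02], [0.022, 0.138, 0.1, 6.8, 0.02], [0.03, 0.186, 0.1, 6.8, 0.02], [0.037, 0.234, 0.1, 6.8, 0.02], [0.045, 0.282, 0.1, 6.8, 0.02], [0.053, 0.33, 0.1, 6.8, 0.02], [0.06, 0.378, 0.1, 6.8, 0.02]]}}

```text
clock: 15.4
ee_pos: [535.0, -6.0, 113.8]
eef_rot: [[0.064, 0.998, 0.0], [0.998, -0.064, -0.0], [0.0, 0.0, -1.0]]
wrist_force: [0.4, -0.7, -1.1]
gripper_width: 29.7
grasp_force: 30.0
```

Emit:
{"name": "step_arm", "arguments": {"increments": [[0.008, 0.048, 0, 0, 0.02], [0.016, 0.096, 0, 0, 0.02], [0.024, 0.144, 0, 0, 0.02], [0.032, 0.19, 0, 0, 0.02], [0.038, 0.23, 0, 0, 0.02], [0.0425, 0.26, 0, 0, 0.02], [0.0425, 0.26, 0, 0, 0.02], [0.0425, 0.26, -0.03, 0, 0.02], [0.0425, 0.26, -0.05, 0, 0.02], [0.0425, 0.26, -0.05, 0, 0.02]]}}

```text
clock: 16.4
ee_pos: [574.6, 250.4, 59.5]
eef_rot: [[0.064, 0.998, -0.007], [0.998, -0.064, -0.003], [-0.003, -0.007, -1.0]]
wrist_force: [-0.1, -0.4, -2.1]
gripper_width: 29.5
grasp_force: 30.0
```

Emit:
{"name": "step_arm", "arguments": {"increments": [[0, 0, 0, 0, 0.02], [0, 0, 0, 0, 0.02]]}}

```text
clock: 16.6
ee_pos: [578.6, 251.9, 65.3]
eef_rot: [[0.065, 0.998, 0.002], [0.998, -0.065, 0.001], [0.001, 0.002, -1.0]]
wrist_force: [0.5, 0.2, -0.2]
gripper_width: 29.6
grasp_force: 30.0
```

Emit:
{"name": "step_arm", "arguments": {"increments": [[0, 0.001, -0.015, 0, 0.02], [0, 0.001, -0.027, 0, 0.02], [0, 0.001, -0.033, 0, 0.02], [0, 0.001, -0.033, 0, 0.02], [0, 0.001, -0.033, 0, 0.05], [0, 0.001, -0.033, 0, 0.05], [0, 0.001, -0.033, 0, 0.05], [0, 0.001, -0.033, 0, 0.05], [0, 0.001, 0.0, 0, 0.05], [0, 0.001, 0.05, 0, 0.05]]}}

```text
clock: 17.6
ee_pos: [574.4, 252.0, 110.1]
eef_rot: [[0.064, 0.998, -0.008], [0.998, -0.064, -0.003], [-0.003, -0.008, -1.0]]
wrist_force: [0.9, -0.1, 0.0]
gripper_width: 49.9
grasp_force: 0.0
```

Emit:
{"name": "step_arm", "arguments": {"increments": [[-0.03, -0.03, 0.03, 0, 0.0], [-0.06, -0.06, 0.03, 0, 0.0], [-0.09, -0.09, 0.03, 0, 0], [-0.12, -0.09, 0.03, 8, 0], [-0.15, -0.09, 0.03, 16, 0], [-0.19, -0.09, 0.03, 24, 0], [-0.19, -0.09, 0.03, 32, 0], [-0.19, -0.09, 0.03, 40, 0], [-0.19, -0.09, 0.03, 48, 0], [-0.19, -0.09, 0.03, 56, 0]]}}

```text
clock: 18.6
ee_pos: [387.6, 163.1, 144.0]
eef_rot: [[-0.795, 0.607, 0.001], [0.607, 0.795, 0.0], [-0.001, 0.001, -1.0]]
wrist_force: [0.1, -0.4, 0.3]
gripper_width: 0.6
grasp_force: 0.0
```

```bash
python3 - <<'E'
from h import *
T=cap('top');S=cap('scene')
for c,x0,x1,y0,y1,n in((T,195,340,145,265,'T2'),(S,295,420,180,260,'S2')):
    f=c['frame'][y0:y1,x0:x1]; f=cv2.resize(f[:,:,::-1],(600,480 if n=='T2' else 380),interpolation=1); cv2.imwrite(f'pics/{n}.png',f)
for b in green(T): ce,a,L=box(T,b); print(b[0],onz(T,[ce],31.5).round(1),round(a,1),round(L))
for b in green(S): ce,a,L=box(S,b); print(b[0],onz(S,[ce],31.5).round(1),round(a,1),round(L))
s=arm.get_state();print(s['clock'],s['ee_pos'],s['eef_rot'])
E
```

```text
297 [[577.3 256.6  31.5]] 85.8 92
408 [[571.  134.5  31.5]] 86.7 120
402 [[494.5 138.8  31.5]] 86.3 120
688 [[530.2 133.   31.5]] 85.3 129
206 [[579.7 253.3  31.5]] 88.2 90
18.7 [387.60411983 163.1135804  143.84886066] [[-7.92909308e-01  6.09339401e-01  5.69537341e-04]
 [ 6.09339555e-01  7.92909382e-01  1.35182802e-04]
 [-3.69219293e-04  4.54229332e-04 -9.99999829e-01]]
```

View pics/S2.png

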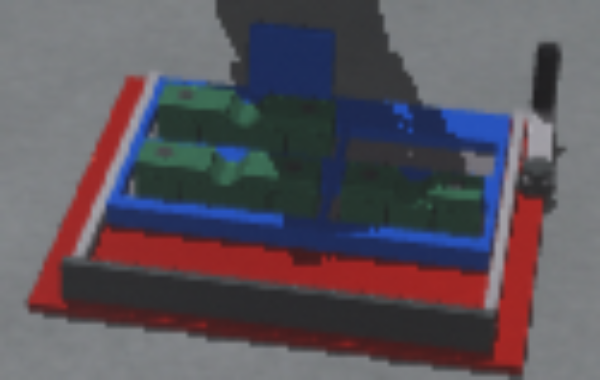

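All three clamps are seated with their grooves up, about 3 mm from the recess centres. The grip is clear, so next I line up square to it and push.

Emit:
{"name": "step_arm", "arguments": {"increments": [[0, 0, -0.03, 8, 0], [0, 0, -0.06, 16, 0], [0, 0, -0.09, 24, 0], [0, 0, -0.098, 32, 0], [0, 0, -0.098, 34, 0], [0.01, 0, -0.098, 34, 0], [0.02, 0, -0.098, 34, 0], [0.028, 0, -0.098, 34, 0], [0.034, 0, -0.098, 34, 0], [0.04, 0, -0.098, 34, 0]], "grip_force": 20}}

```text
clock: 19.7
ee_pos: [428.4, 163.1, 45.8]
eef_rot: [[-0.998, 0.065, 0.0], [0.065, 0.998, 0.0], [-0.0, 0.0, -1.0]]
wrist_force: [-0.5, 0.2, -0.1]
gripper_width: 0.7
grasp_force: 0.0
```

Emit:
{"name": "step_arm", "arguments": {"increments": [[0.006, 0, 0, 0, 0], [0.012, -0.001, 0, 0, 0], [0.018, -0.001, 0, 0, 0], [0.024, -0.002, 0, 0, 0], [0.03, -0.002, 0, 0, 0], [0.036, -0.002, 0, 0, 0], [0.042, -0.003, 0, 0, 0], [0.048, -0.003, 0, 0, 0], [0.054, -0.003, 0, 0, 0], [0.06, -0.004, 0, 0, 0]]}}

```text
clock: 20.7
ee_pos: [486.8, 159.4, 45.2]
eef_rot: [[-0.998, 0.064, -0.002], [0.064, 0.998, 0.0], [0.002, 0.0, -1.0]]
wrist_force: [-4.6, 3.5, 3.3]
gripper_width: 0.8
grasp_force: 2.7
```

Emit:
{"name": "step_arm", "arguments": {"increments": [[0.004, 0, 0, 0, 0], [0.008, 0, 0, 0, 0], [0.012, -0.001, 0, 0, 0], [0.015, -0.001, 0, 0, 0]]}}

```text
clock: 21.1
ee_pos: [501.9, 158.3, 45.2]
eef_rot: [[-0.998, 0.064, -0.002], [0.064, 0.998, 0.0], [0.002, 0.0, -1.0]]
wrist_force: [-5.5, 1.2, 2.7]
gripper_width: 0.2
grasp_force: 2.6
```

```bash
python3 - <<'E'
from h import *
T=cap('top')
f=T['frame'][145:265,195:340]; cv2.imwrite('pics/T3.png',cv2.resize(f[:,:,::-1],(725,600),interpolation=1))
for b in green(T): ce,a,L=box(T,b); print(b[0],onz(T,[ce],31.5).round(1),round(a,1),round(L))
E
```

```text
315 [[649.6 251.6  31.5]] 86.0 92
428 [[643.6 130.1  31.5]] 86.6 121
185 [[565.8 103.3  31.5]] 86.7 58
```

View pics/T3.png

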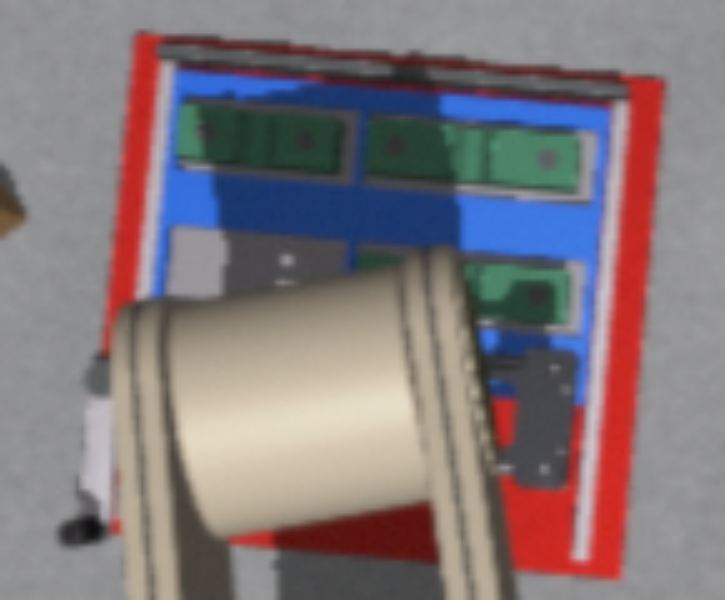

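The top view shows the tray about 73 mm in, with a small gap left before the stop. I keep pushing in small steps.

Emit:
{"name": "step_arm", "arguments": {"increments": [[0.003, 0, 0, 0, 0], [0.006, 0, 0, 0, 0], [0.008, 0, 0, 0, 0], [0.008, 0, 0, 0, 0]]}}

```text
clock: 21.55
ee_pos: [504.0, 158.1, 45.1]
eef_rot: [[-0.998, 0.064, -0.014], [0.064, 0.998, -0.001], [0.014, -0.002, -1.0]]
wrist_force: [-38.1, -1.9, 31.7]
gripper_width: 0.7
grasp_force: 19.3
```

Emit:
{"name": "step_arm", "arguments": {"increments": [[0.002, 0, 0, 0, 0], [0.004, 0, 0, 0, 0], [0.004, 0, 0, 0, 0]]}}

```text
clock: 21.85
ee_pos: [503.8, 158.1, 45.1]
eef_rot: [[-0.998, 0.063, -0.023], [0.063, 0.998, -0.002], [0.023, -0.004, -1.0]]
wrist_force: [-61.5, -3.7, 51.6]
gripper_width: 0.6
grasp_force: 31.2
```

Emit:
{"name": "step_arm", "arguments": {"increments": [[-0.012, 0, 0, 0, 0], [-0.02, 0, 0, 0, 0], [-0.04, 0, 0.01, 0, 0.02], [-0.07, 0, 0.05, 0, 0.06], [-0.08, 0.03, 0.09, 0, 0.06], [-0.082, 0.075, 0.09, 0, 0.06], [-0.084, 0.12, 0.09, 0, 0.06], [-0.086, 0.16, 0.09, 0, 0.06], [-0.088, 0.179, 0.09, 0, 0.06], [-0.088, 0.179, 0.09, 0, 0.06]], "grip_force": 15}}

```text
clock: 22.85
ee_pos: [426.4, 339.5, 135.7]
eef_rot: [[-0.998, 0.062, 0.001], [0.062, 0.998, 0.001], [-0.001, 0.001, -1.0]]
wrist_force: [-0.1, -0.2, -0.6]
gripper_width: 58.0
grasp_force: 0.0
```

```bash
python3 - <<'E'
from h import *
T=cap('top')
for b in green(T): ce,a,L=box(T,b); print(b[0],onz(T,[ce],31.5).round(1),round(a,1),round(L))
s=arm.get_state();print(s['clock'],s['ee_pos'],s['wrist_force'],s['joints'])
E
```

```text
314 [[653.1 251.8  31.5]] 86.0 92
433 [[646.3 130.1  31.5]] 86.4 121
414 [[570.4 133.9  31.5]] 86.3 121
22.9 [426.62710755 337.95238193 135.50547177] [ 0.49242382 -0.71103048 -0.59045574] [ 3.30028452e+01  1.97718420e+00  9.98825490e+01 -2.38838565e-02
  7.81095208e+01 -5.34240104e+01]
```

Emit:
{"name": "step_arm", "arguments": {"increments": [[0, 0, -0.04, 0, 0.06], [0, 0, -0.07, 0, 0.06], [0, 0, -0.09, 0, 0.06], [0, 0, -0.09, 0, 0.06], [0, 0, -0.09, 0, 0.005], [0, 0, -0.09, 0, 0.005], [0, 0, -0.09, 0, 0.005], [0, 0, -0.09, 0, 0.005], [0, 0, -0.09, 0, 0.005], [0, 0, -0.09, 0, 0.005]], "grip_force": 15}}

```text
clock: 23.9
ee_pos: [426.7, 337.3, 46.0]
eef_rot: [[-0.998, 0.064, 0.001], [0.064, 0.998, 0.0], [-0.0, 0.0, -1.0]]
wrist_force: [-0.0, 0.4, 0.9]
gripper_width: 16.5
grasp_force: 0.3
```

```bash
python3 - <<'E'
from h import *
s=arm.get_state();print(s['clock'],s['ee_pos'],s['wrist_force'],s['gripper_width'],s['grasp_force'])
for t in range(10,101,10):
    a=np.radians(-3.65);b=np.radians(t-3.65); print(t,(85*np.array([np.cos(a)-np.cos(b),np.sin(a)-np.sin(b)])).round(0))
E
```

```text
23.9 [426.71116752 337.33063082  46.01455254] [-0.02992739  0.35399029  0.94810787] 16.499945772026024 0.31828830018639565
10 [  0. -15.]
20 [  3. -29.]
30 [  9. -43.]
40 [ 16. -56.]
50 [ 26. -67.]
60 [ 38. -76.]
70 [ 51. -83.]
80 [ 65. -88.]
90 [ 79. -90.]
100 [ 94. -90.]
```

Post pinched. Next I sweep the arc, 10° of latch per row, turning the tool about 6° per row.

Emit:
{"name": "step_arm", "arguments": {"increments": [[0, 0, 0, 0, 0.005], [0, -0.008, 0, 3, 0.005], [0, -0.015, 0, 6, 0.005], [0.003, -0.029, 0, 12, 0.005], [0.006, -0.036, 0, 16, 0.005], [0.009, -0.043, 0, 19, 0.005], [0.013, -0.05, 0, 22, 0.005], [0.016, -0.056, 0, 25, 0.005], [0.021, -0.062, 0, 28, 0.005], [0.026, -0.067, 0, 31, 0.005]]}}

```text
clock: 24.9
ee_pos: [453.7, 271.3, 46.1]
eef_rot: [[-0.887, -0.461, 0.002], [-0.461, 0.887, 0.003], [-0.003, 0.001, -1.0]]
wrist_force: [4.7, 7.6, -4.3]
gripper_width: 15.6
grasp_force: 15.0
```

Emit:
{"name": "step_arm", "arguments": {"increments": [[0.006, -0.005, 0, 4, 0.005], [0.012, -0.009, 0, 8, 0.005], [0.018, -0.013, 0, 11, 0.005], [0.025, -0.016, 0, 14, 0.005], [0.032, -0.019, 0, 17, 0.005], [0.039, -0.021, 0, 20, 0.005], [0.046, -0.023, 0, 23, 0.005], [0.053, -0.023, 0, 26, 0.005], [0.056, -0.023, 0, 28, 0.005], [0.056, -0.023, 0, 28, 0.005]]}}

```text
clock: 25.9
ee_pos: [504.5, 248.5, 45.6]
eef_rot: [[-0.567, -0.824, -0.009], [-0.824, 0.567, 0.001], [0.004, 0.008, -1.0]]
wrist_force: [-20.4, 4.2, 18.3]
gripper_width: 15.6
grasp_force: 15.0
```

Emit:
{"name": "step_arm", "arguments": {"increments": [[0.002, 0, 0, 0, 0.005], [0.002, 0, 0, 0, 0.005], [0, 0, 0, 0, 0.04], [0, 0, 0, 0, 0.04], [0, 0, 0, 0, 0.04], [0, 0, 0.02, 0, 0.04], [0, 0, 0.06, 0, 0.04], [0, 0, 0.1, 0, 0.04], [-0.04, 0.03, 0.12, 0, 0.04], [-0.08, 0.06, 0.12, 0, 0.04]]}}

```text
clock: 26.9
ee_pos: [434.0, 305.7, 169.9]
eef_rot: [[-0.572, -0.82, 0.007], [-0.82, 0.572, 0.003], [-0.007, -0.003, -1.0]]
wrist_force: [1.5, 1.6, -0.5]
gripper_width: 39.8
grasp_force: 0.0
```

Emit:
{"name": "step_arm", "arguments": {"increments": [[-0.03, 0.04, 0, -8, 0.04], [-0.06, 0.08, 0, -16, 0.04], [-0.09, 0.12, 0, -24, 0.04], [-0.09, 0.16, 0, -32, 0.04], [-0.09, 0.2, 0, -40, 0.04], [-0.09, 0.2, 0, -40, 0.04], [-0.09, 0.2, 0, -40, 0.04]]}}

```text
clock: 27.6
ee_pos: [341.3, 505.2, 164.6]
eef_rot: [[-0.964, -0.267, -0.001], [-0.267, 0.964, -0.001], [0.001, -0.001, -1.0]]
wrist_force: [0.2, -0.4, -0.3]
gripper_width: 40.0
grasp_force: 0.0
```

```bash
python3 - <<'E'
from h import *
T=cap('top');S=cap('scene')
f=T['frame'][130:300,190:340]; g=S['frame'][170:265,290:440]
cv2.imwrite('pics/F.png',np.vstack([cv2.resize(f[:,:,::-1],(375,425)).copy().repeat(1,0),np.zeros((1,375,3),np.uint8)])if 0 else np.hstack([cv2.resize(f[:,:,::-1],(395,450)),cv2.resize(g[:,:,::-1],(400,450))]))
for b in green(T): ce,a,L=box(T,b); print(b[0],onz(T,[ce],31.5).round(1),round(a,1),round(L))
s=arm.get_state();print(s['clock'],s['ee_pos'],s['wrist_force'])
E
```

```text
315 [[653.1 251.7  31.5]] 87.0 92
431 [[646.3 129.9  31.5]] 86.4 121
413 [[570.4 134.   31.5]] 86.3 121
27.7 [341.8687618  504.11573313 165.39073973] [1.27251687 0.02242016 0.26206404]
```

View pics/F.png

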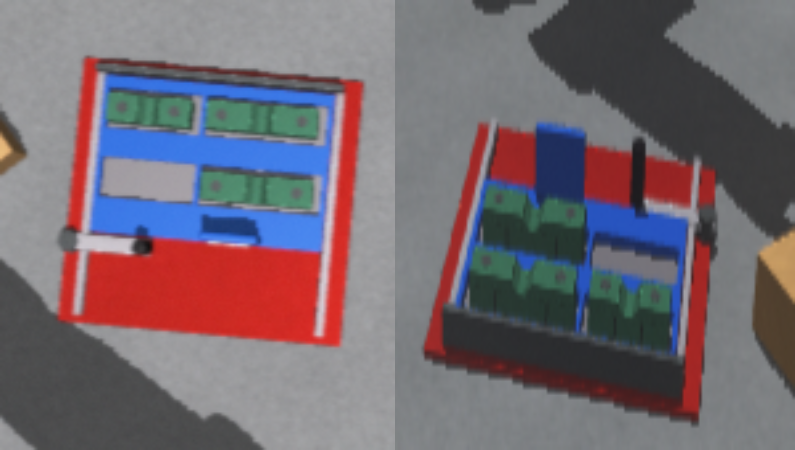

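The picture shows all three clamps flat in their recesses, the tray against its back stop, and the latch lying across the tray's front from pivot (68,240) to post (143,246).

```bash
python3 -c "
from station import arm
print(arm.close_job())"
```

```text
the job is handed in; nothing more can be done
None
```

The job is handed in, with no verdict returned: all three clamp halves are in recesses of their own length with grooves up, the tray is pushed home against its stop, the latch is swung across its front, and the arm never worked near the spanner, nipple or carton.

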